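Open the safety tray of the art-room supply chest

TASK

Take the release rod out of its wooden block and push its thin steel end down through the small hole in the top of the supply chest, gently, until the hidden spring latch lets the tray go; keep the latch pressed until the tray has slid well clear of it. Then draw the rod out, stand it back fully home in its block and let go, leaving the tray open and the bowl, cup and jar where they are.

Things in the scene. Friction and masses are not known exactly. Their poses are not given: they have to be found in the camera images.
- chest: Pale wooden supply chest, fixed, 170 (its x) x 150 (its y) x 120 mm high; origin at the centre of its underside, z up. The tray comes out at its -x side. The hidden latch pad is pushed down against a spring (3 N at first, 0.5 N more per mm, plus up to 2 N of friction), lets the tray go at about 6 mm of travel and meets a hard stop at 8.5 mm; the latch bears 20 N at most.
- hole (a point): Centre of the mouth of the access hole in the chest's top, 122 mm above the table, at (25, 0) mm in the chest's x, y: a round upright hole 10 mm wide through a 40 mm square steel plate and the lid (14 mm thick together). Under it, out of sight, is the latch's flat pad, 28 mm round, its top at rest somewhere between 17 and 45 mm below the mouth, different each time.
- tray (a joint): How far the tray has slid out of the chest (m): 0 shut, 0.07 at its stop. Once let go, its own spring slides it out slowly, about 30 mm in the first second and all the way in about 3 s; nobody needs to pull it. If the pad is let up before the tray is about 25 mm out, the latch catches it again.
- tray_front (a point): Middle of the top edge of the tray's front board (8 mm thick, 133 mm wide), 62 mm above the table; it moves to the chest's -x as the tray comes out. A steel finger lip stands 12 mm out in front of it.
- rod_block: Wooden block, fixed to the table, 60 x 60 x 85 mm high, that holds the release rod upright; origin at the centre of its underside, z up.
- block_hole (a point): Centre of the mouth of the block's upright hole, 11 mm wide, in the middle of its top, 85 mm above the table; it goes right through the block.
- rod_grip (a point): Middle of the handle of the release rod (70 g). The handle is dark wood, 18 x 18 mm square and 95 mm long, on top of a round steel shank 6 mm thick and 72 mm long with a rounded end; the rod's z runs from the tip to the handle, its x and y are square to the handle's faces. The rod starts upright in the block, the handle's lower end resting on the block's top, its faces parallel with the block's.
- rod_tip (a point): The lower end of the rod's steel shank, 119.5 mm below the middle of the handle.
- bowl_base (a point): Bystander: white ceramic bowl, 136 mm wide, 60 mm high; centre of its underside.
- cup_base (a point): Bystander: pale cup, 76 mm wide, 85 mm high; centre of its underside.
- jar_base (a point): Bystander: small closed glass jar, 52 mm wide, 70 mm high; centre of its underside.
Things that resemble listed ones, but are neither listed nor needed, are in the scene too. Several things have the shape of the chest; the one meant has the colours described above.

How it is judged:
On the way, in this order (a step that is already met when the one before it is completed fails the run):
1. the rod is lifted clear of its block (z of rod_tip in the frame of block_hole above 0.01 m), for 0.1 s.
2. with the rod in the chest's hole, the tray is let go and slides more than 25 mm out (horizontal distance between rod_tip and hole below 0.008 m and z of rod_tip in the frame of hole below -0.016 m and value of joint tray above 0.025 m), for 0.05 s.
At the end, for the whole second after the job is handed in: The tray is more than 55 mm out; the rod stands at rest in its block, tip within 8 mm of the hole's axis and at least 68 mm below the block's top, within 0.1 rad of upright; bowl, cup and jar are within 15 mm of where they stood (value of joint tray above 0.055 m and horizontal distance between rod_tip and block_hole below 0.008 m and z of rod_tip in the frame of block_hole below -0.068 m and angle between rod_tip's own z axis and vertical below 0.1 rad and linear speed of rod below 0.02 m/s and distance of each of bowl_base, cup_base, jar_base from where it was at the start of the episode below 0.015 m); the robot touches nothing.
It fails at once if the rod presses the chest or its latch with more than 20 N (contact force between rod and chest above 20 N).
It fails at once if the bowl, cup or jar is pushed more than 15 mm (distance of any of bowl_base, cup_base, jar_base from where it was at the start of the episode above 0.015 m).
It also fails if it takes over 64 s, if anything falls off the work surface, if the arm or the gripper's body presses on something with over 40 N, if the wrist force passes 120 N, or if a joint passes its speed limit or range.

ROBOT

A 6-joint arm with a two-finger parallel gripper is mounted at the origin on the work surface. World frame = base frame: x ahead of the robot, y to its left, z up, the work surface at z = 0. Lengths are in m, angles in rad, forces in N, time in s.
With the tool pointing down it reaches from about 0.375 to 0.975 m from the base axis. Payload 3.8 kg.
Tool frame: the origin (TCP) lies midway between the tips of the shut fingers; the grasp point (between the pads) lies 19 mm behind it; x points along the fingers, y is the direction in which the jaws open and shut, and the axes are right-handed (so a half turn about x gives the same grasp; the last joint's range is limited). The gripper opens to 88 mm and grips with 3 to 60 N. Pads are 18 mm wide; open, the fingers measure 123 mm over their backs; the gripper's body (75 mm by 187 mm) begins 45 mm behind the grasp point.
Start: joints at [1.279, 0.264, 1.604, -0, 1.274, -0.037], TCP at [0.17, 0.653, 0.239] pointing down, gripper open.
Joint ranges: [-2.63, 2.63], [-0.94, 2.18], [0.31, 2.57], [-1.31, 4.45], [0, 2.66], [-2.55, 2.55]. Speed limits (rad/s): [2.57, 2.57, 3.14, 3.14, 3.14, 3.14].

INTERFACE

Orientations are given as a rotation vector (axis times angle).
In Python, from cell import manip, inverse_kinematics, cams, order gives the robot as it stands. Calls block until the motion is done:
- manip.move_pose(position, orientation): joint-space move of the TCP to a pose.
- manip.move_linear(position, rate=0.15, rot=None): straight line of the TCP; rot=None keeps the orientation; rate is the mean speed in m/s.
- manip.set_joints(angles): joint-space move.
- manip.set_gripper(opening, force=None): finger opening in m; force is the grip in N (None keeps the last); returns when the fingers have stopped.
- manip.dwell(seconds).
- inverse_kinematics(position, orientation): joint angles nearest the present ones, or None.
- manip.state(): the state.
- cams.capture(name): name is "scene" or "top" or "wrist"; returns a dict with "image" (420x560x3 uint8, blue, green, red), "z_map" (420x560 float32, m along the optical axis (not along the pixel's ray), 0 where there is no reading), "intrinsics" (3x3 intrinsics, pixels), "k1" (the pictures are not rectified: a ray, as slopes to the right and down, at radius r is drawn at 1 + k1 r^2 times it, then the intrinsics apply), "position" and "orientation" of the camera in the world; the wrist camera has in their place "T_tool_cam" (4x4, takes a point from camera to tool coordinates, whose origin is the TCP and whose axes are the tool frame's). Camera axes: x right, y down, z forward; pixel columns grow to the right and rows downward; lengths in m; the calibration is good to about 2 mm. A picture is of the moment at which its call begins: read the wrist's pose just before it.
A pose or a line that the arm cannot do raises manip.IKError and nothing moves.
- order.close_job(): hands the job in, once; it reports no verdict.
The state is a dict: "clock": time; "joint_pos": joint angles; "joint_velocities": joint speeds; "tau": joint torques, N m; "tool_pos": TCP position; "tcp_rot": TCP orientation; "contact_force": force on the tool from outside, world axes, zero at the start; "moment": the same for the moment, N m; "gripper_width": finger opening in m.
Only numpy, scipy, OpenCV 4.12 (cv2) and the standard library are available. Lean on these libraries where they do the work, as an engineer would, in place of code of your own. Each camera call takes 0.05 s, during which the arm holds its last target. There are 200 camera calls.

## Working session

There is one attempt and no reset: what is moved stays moved. The work goes in short steps, each a Python script; the robot and the scene stay as the last script left them, time stands still between calls to the robot, and variables do not carry over. Pictures are saved under pics/ and viewed, about 8 in all and at most 12, crops included, and the job is handed in when it is done.

```bash
mkdir -p pics; ls; cat > h.py <<'E'
import numpy as np, cv2
from scipy.spatial.transform import Rotation as R
from cell import manip, inverse_kinematics, cams, order
def cap(name):
    s=manip.state(); c=cams.capture(name)
    if name=="wrist":
        T=np.eye(4); T[:3,:3]=R.from_rotvec(s["tcp_rot"]).as_matrix(); T[:3,3]=s["tool_pos"]
        T=T@np.array(c["T_tool_cam"]); c["P"]=T[:3,3]; c["M"]=T[:3,:3]
    else:
        c["P"]=np.array(c["position"]); o=np.array(c["orientation"])
        c["M"]=o if o.shape==(3,3) else R.from_rotvec(o).as_matrix()
    return c
def slopes(c,uv):
    K=np.array(c["intrinsics"]); uv=np.atleast_2d(np.array(uv,float))
    d=np.c_[(uv[:,0]-K[0,2])/K[0,0],(uv[:,1]-K[1,2])/K[1,1]]; s=d.copy()
    for _ in range(20): s=d/(1+c["k1"]*(s**2).sum(1,keepdims=True))
    return np.c_[s,np.ones(len(s))]
def onplane(c,uv,z):
    r=slopes(c,uv)@c["M"].T; return c["P"]+r*((z-c["P"][2])/r[:,2])[:,None]
def cloud(c):
    h,w=c["z_map"].shape; v,u=np.mgrid[:h,:w]; s=slopes(c,np.c_[u.ravel(),v.ravel()])
    p=c["P"]+(s*c["z_map"].reshape(-1,1))@c["M"].T
    p[c["z_map"].ravel()==0]=np.nan; return p.reshape(h,w,3)
E
python3 - <<'E'
from h import *
s=manip.state(); print({k:np.round(v,3) for k,v in s.items()})
for n in("top","scene"):
    c=cap(n); cv2.imwrite(f"pics/{n}0.png",c["image"]); print(n,c["P"],c["orientation"],c["k1"],np.array(c["intrinsics"]).tolist()); np.save(f"{n}0.npy",cloud(c))
E
```

```text
pics
{'clock': np.float64(0.0), 'joint_pos': array([ 1.279,  0.265,  1.605, -0.   ,  1.274, -0.037]), 'joint_velocities': array([-0.   , -0.001, -0.001, -0.   , -0.001, -0.001]), 'tau': array([ 0.0000e+00, -5.0212e+01, -3.5688e+01,  7.3000e-02,  2.9000e-02,
       -0.0000e+00]), 'tool_pos': array([0.17 , 0.653, 0.237]), 'tcp_rot': array([ 0.198,  1.562, -0.202]), 'contact_force': array([-0.586,  0.887,  0.284]), 'moment': array([ 0.02 ,  0.007, -0.002]), 'gripper_width': np.float64(0.088)}
top [0.30161594 0.05999045 1.21389617] [-2.03705175  2.19869627 -0.22564511] -0.04086656452922863 [[453.5070388998041, 0.0, 282.0869640728565], [0.0, 453.5070388998041, 210.67155556415906], [0.0, 0.0, 1.0]]
scene [ 1.08349795 -0.07360697  0.77098881] [-1.95466714 -1.56224135  0.5946619 ] -0.029239013314737154 [[390.63448535371504, 0.0, 280.3157707398426], [0.0, 390.63448535371504, 207.12729693833865], [0.0, 0.0, 1.0]]
```

View pics/top0.png

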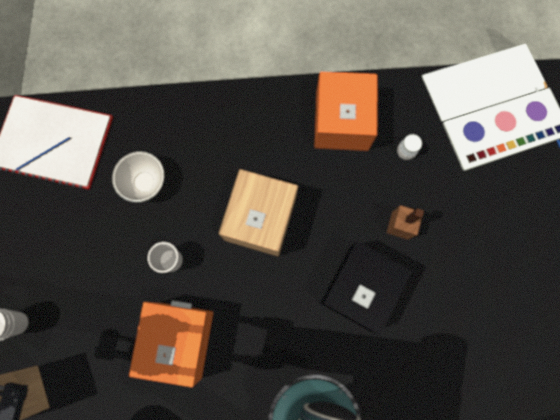

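View pics/scene0.png

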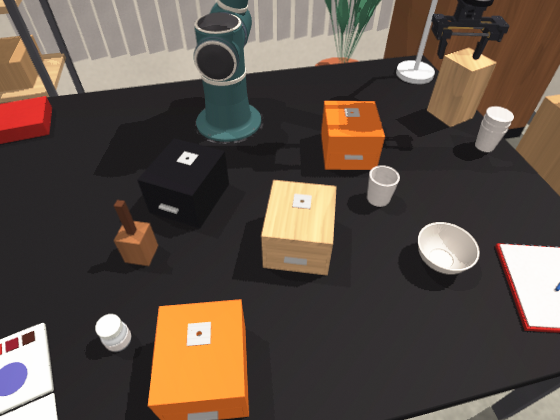

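Top view: the pale chest is at (258,212) with its hole near (256,218). The block and rod are at (405,220), the jar at (410,147), the cup at (164,257) and the bowl at (138,177). The scene view shows the chest's finger lip at (295,261), so the tray opens toward world +x. Next I measure.

```bash
python3 - <<'E'
from h import *
P=np.load("top0.npy"); 
def near(u,v,r=55):
    m=np.zeros(P.shape[:2],bool); m[max(v-r,0):v+r,u-r:u+r]=1; return m
def rect(m,name):
    q=P[m]; b=cv2.minAreaRect(q[:,:2].astype(np.float32)); print(name,m.sum(),"med",np.nanmedian(q,0).round(4),"rect",np.round(b[0],4),np.round(b[1],4),round(b[2],2))
z=P[...,2]
rect(near(258,212)&(z>.112)&(z<.132),"chest")
rect(near(405,220,30)&(z>.075)&(z<.095),"block")
rect(near(410,215,30)&(z>.11),"rod")
rect(near(410,215,30)&(z>.165),"rodtop")
for n,u,v,r in(("jar",410,147,22),("cup",164,257,25),("bowl",138,177,35)): rect(near(u,v,r)&(z>.04)&(z<.1),n)
S=np.load("scene0.npy"); z2=S[...,2]
def n2(u,v,r):
    m=np.zeros(S.shape[:2],bool); m[v-r:v+r,u-r:u+r]=1; return m
P=S; z=z2
rect(n2(300,215,45)&(z>.112)&(z<.132),"chestS")
rect(n2(137,240,30)&(z>.075)&(z<.092),"blockS")
rect(n2(125,218,20)&(z>.10),"rodS")
rect(n2(125,218,20)&(z>.165),"rodtopS")
I=cv2.imread("pics/top0.png"); a=cv2.resize(I[165:275,205:315],(550,550),interpolation=3);
b=cv2.resize(I[180:250,370:440],(560,560),interpolation=3)[:550]
cv2.imwrite("pics/crop1.png",cv2.resize(np.hstack([a,b[:, :]]),(800,396)))
E
```

```text
chest 4128 med [0.5317 0.0978 0.1203] rect [0.5341 0.0981] [0.1509 0.1713] 69.29
block 439 med [ 0.4769 -0.2682  0.0855] rect [ 0.4845 -0.2772] [0.0617 0.0613] 67.68
rod 153 med [ 0.4815 -0.272   0.1662] rect [ 0.4846 -0.2767] [0.0197 0.0189] 67.78
rodtop 79 med [ 0.4832 -0.274   0.1791] rect [ 0.4843 -0.2763] [0.0193 0.0186] 72.65
jar 312 med [ 0.6903 -0.3173  0.0692] rect [ 0.6922 -0.3208] [0.0478 0.0481] 9.33
cup 409 med [0.4426 0.3603 0.0739] rect [0.4379 0.3464] [0.0747 0.0746] 37.91
bowl 570 med [0.6863 0.4368 0.0556] rect [0.661  0.4131] [0.1351 0.1326] 16.86
chestS 4029 med [0.5426 0.0987 0.1207] rect [0.5317 0.101 ] [0.1502 0.1754] 69.31
blockS 523 med [ 0.4934 -0.2686  0.0856] rect [ 0.4832 -0.2754] [0.0631 0.0601] 68.49
rodS 351 med [ 0.4896 -0.2729  0.1513] rect [ 0.4844 -0.275 ] [0.0197 0.0204] 67.64
rodtopS 118 med [ 0.4879 -0.2731  0.1781] rect [ 0.4841 -0.2753] [0.02   0.0187] 63.61
```

View pics/crop1.png

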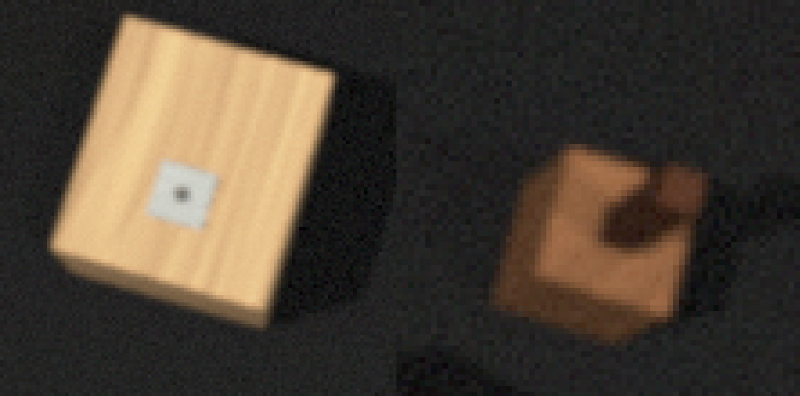

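The crop shows the hole at about px (255,219) in the top image, and the rod standing square in its block. The depth measurements from the two cameras agree to 2-3 mm. Next I check the reach and take a close wrist look at the chest hole and then the rod.

```bash
cat >> h.py <<'E'
def down(a): # tool x down, jaws (tool y) at yaw a (deg)
    x=np.array([0,0,-1.]); y=np.array([np.cos(np.radians(a)),np.sin(np.radians(a)),0])
    return R.from_matrix(np.c_[x,y,np.cross(x,y)]).as_rotvec()
def st():
    s=manip.state(); print("t",round(float(s["clock"]),2),"tcp",np.round(s["tool_pos"],4),"F",np.round(s["contact_force"],2),"w",round(float(s["gripper_width"]),4)); return s
E
python3 - <<'E'
from h import *
s=st(); print(R.from_rotvec(s["tcp_rot"]).as_matrix().round(2))
for a in(67.7,-22.3,157.7,-112.3):
  for p in((.51,.108,.30),(.4843,-.2762,.1215)):
    q=inverse_kinematics(p,down(a)); print(a,None if q is None else np.round(q,2))
E
```

```text
t 0.1 tcp [0.17   0.6526 0.2375] F [-0.59 -0.86 -0.  ] w 0.0884
[[-0.    0.25  0.97]
 [-0.    0.97 -0.25]
 [-1.   -0.   -0.  ]]
67.7 [ 0.16 -0.06  1.85 -0.    1.36 -1.02]
67.7 [-0.56  0.15  1.97  0.    1.02 -1.74]
-22.3 [ 0.16 -0.06  1.85  0.    1.36  0.55]
-22.3 [-0.56  0.15  1.97  0.    1.02 -0.17]
157.7 None
157.7 None
-112.3 [ 0.16 -0.06  1.85  0.    1.36  2.12]
-112.3 [-0.56  0.15  1.97  0.    1.02  1.4 ]
```

```bash
python3 - <<'E'
from h import *
manip.move_pose([.51,.108,.30],down(-22.3)); st()
c=cap("wrist"); cv2.imwrite("pics/w1.png",c["image"]); print(np.array(c["T_tool_cam"]).round(3).tolist(),np.array(c["intrinsics"]).round(1).tolist(),c["k1"])
P=cloud(c); g=cv2.cvtColor(c["image"],cv2.COLOR_BGR2HSV)
m=((g[...,1]<50)&(g[...,2]>110)&(abs(P[...,2]-.121)<.012)).astype(np.uint8)
cs,_=cv2.findContours(m,cv2.RETR_CCOMP,cv2.CHAIN_APPROX_NONE)
for k in sorted(cs,key=cv2.contourArea)[::-1][:4]:
    b=cv2.minAreaRect(k); print(cv2.contourArea(k),np.round(b[0],1),np.round(b[1],1),onplane(c,b[0],.122).round(4))
manip.move_pose([.4843,-.2762,.29],down(-22.3)); st()
c=cap("wrist"); cv2.imwrite("pics/w2.png",c["image"]); P=cloud(c); z=P[...,2]
d=np.hypot(P[...,0]-.4843,P[...,1]+.2762)
for n,m in(("block",(d<.05)&(abs(z-.085)<.008)),("rodtop",(d<.03)&(abs(z-.18)<.008))):
    b=cv2.minAreaRect(P[m][:,:2].astype(np.float32)); print(n,m.sum(),np.round(b[0],4),np.round(b[1],4),b[2],np.median(z[m]))
E
python3 -c "
import cv2,numpy as np;cv2.imwrite('pics/w12.png',cv2.resize(np.hstack([cv2.imread('pics/w1.png'),cv2.imread('pics/w2.png')]),(800,300)))"
```

```text
t 2.4 tcp [0.5099 0.1088 0.2999] F [ 0.2  -0.06 -0.57] w 0.088
[[0.001, -0.275, 0.962, -0.147], [1.0, 0.001, -0.0, -0.001], [-0.001, 0.962, 0.275, -0.071], [0.0, 0.0, 0.0, 1.0]] [[337.0, 0.0, 278.8], [0.0, 337.0, 208.2], [0.0, 0.0, 1.0]] -0.07238531033622497
1581.5 [277.9 186.4] [40.4 41.3] [[0.5083 0.1098 0.122 ]]
78.0 [277.5 186.5] [9.9 9.9] [[0.5079 0.1098 0.122 ]]
2.0 [272. 180.] [1.4 1.4] [[0.5054 0.1178 0.122 ]]
2.0 [279. 181.] [1.4 1.4] [[0.5113 0.1143 0.122 ]]
t 3.88 tcp [ 0.4847 -0.2753  0.29  ] F [0.04 0.25 0.14] w 0.0882
block 2469 [ 0.4827 -0.276 ] [0.0606 0.0602] 67.94274139404297 0.08587948602600987
rodtop 539 [ 0.4829 -0.2757] [0.0179 0.0176] 68.065673828125 0.1806153638838643
```

View pics/w12.png

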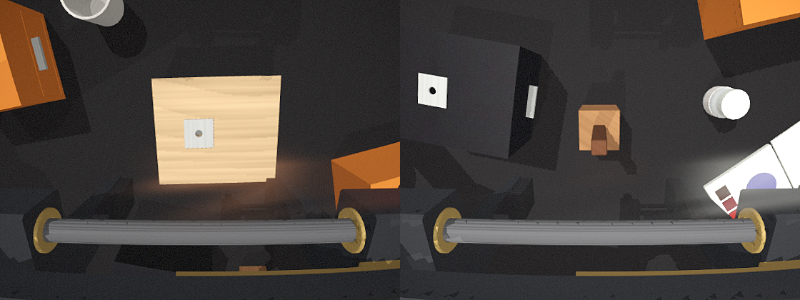

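The left view shows the plate and hole at wrist px (278,186), which gives the hole at (0.508, 0.110). The right view shows the rod standing upright in its block, centre (0.483, -0.276). Now I grasp the rod, lift it and carry it above the chest.

```bash
python3 - <<'E'
from h import *
o=down(-22.05)
manip.move_pose([.4828,-.2758,.23],o)
manip.move_linear([.4828,-.2758,.1225],rate=.08); st()
manip.set_gripper(0.0,force=45); s=st()
np.save("grasp.npy",s["tool_pos"])
manip.move_linear([.4828,-.2758,.245],rate=.08); st()
manip.move_pose([.508,.1098,.245],o); manip.dwell(.3); s=st()
c=cap("wrist"); cv2.imwrite("pics/w3.png",c["image"]); np.save("w3z.npy",c["z_map"])
c=cap("scene"); 
cv2.imwrite("pics/s3.png",np.vstack([cv2.resize(cv2.imread("pics/w3.png"),(400,300)),cv2.resize(c["image"][110:230,220:380],(400,300),interpolation=3)]))
E
```

```text
t 5.78 tcp [ 0.4833 -0.2761  0.1232] F [-0.52 -0.16 -0.14] w 0.0876
t 6.83 tcp [ 0.4828 -0.2758  0.1225] F [ 0.27 -0.11 -1.05] w 0.0176
t 8.52 tcp [ 0.4825 -0.2756  0.2443] F [-0.27 -0.89 -0.26] w 0.0178
t 10.26 tcp [0.5082 0.1091 0.245 ] F [-0.05  0.18  0.28] w 0.0178
```

View pics/s3.png

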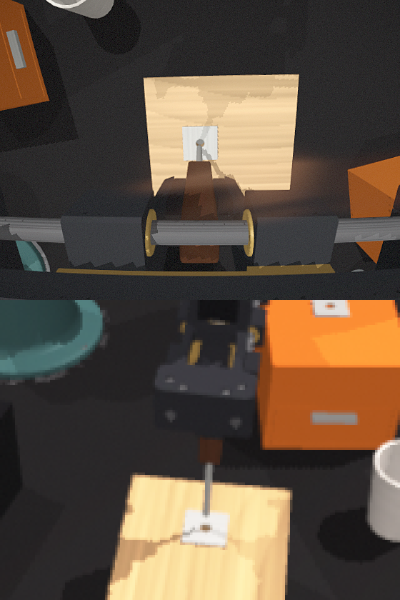

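The wrist view shows the shank coming down at about (199,143) in the shrunken picture, right over the plate hole. I take a closer crop with the predicted points drawn in.

```bash
python3 - <<'E'
from h import *
s=st(); c=cap("wrist"); K=np.array(c["intrinsics"])
def proj(p):
    q=(np.array(p)-c["P"])@c["M"]; s=q[:2]/q[2]; s=s*(1+c["k1"]*(s@s)); return K[:2,:2]@s+K[:2,2]
x,y,z=s["tool_pos"]
print("pred tip",proj([x,y,z-.1095]),"shanktop",proj([x,y,z-.0375]),"hole",proj([.508,.1098,.122]))
I=c["image"][160:240,240:320]; I=cv2.resize(I,(640,640),interpolation=cv2.INTER_CUBIC)[:590]
cv2.imwrite("pics/w4.png",I)
np.set_printoptions(linewidth=250)
print(c["image"][180:226:3,262:296].mean(2).astype(int))
E
```

```text
t 10.36 tcp [0.5081 0.1094 0.245 ] F [ 0.25  0.59 -0.89] w 0.0178
pred tip [279.9415982 205.1477832] shanktop [280.2797334  237.95713106] hole [279.55951004 200.39315318]
[[220 221 224 226 227 225 223 220 222 222 221 222 226 224 222 223 225 223 225 225 228 228 231 213 206 206 206 201 200 199 219 226 226 228]
 [221 219 222 225 227 225 224 221 222 222 221 224 226 224 221 223 222 223 227 227 231 213 205 207 205 206 204 200 198 208 210 223 227 229]
 [220 220 222 225 226 227 222 223 222 222 222 224 227 225 221 222 222 223 228 212 206 207 206 206 206 207 203 199 201 218 225 225 227 226]
 [220 221 222 225 228 228 223 221 220 225 223 224 226 225 222 222 226 213 203 203 206 204 205 208 207 203 203 204 216 220 224 227 225 228]
 [221 221 223 224 229 228 225 221 224 223 223 224 226 226 222 222 224 227 210 204 205 207 207 206 206 201 223 222 218 221 224 227 225 228]
 [222 222 222 226 229 228 225 222 222 223 222 224 228 230 224 210 176 157 152 159 181 198 204 207 224 229 226 220 216 220 225 225 226 227]
 [223 220 222 224 228 227 225 221 223 222 225 230 208 161 141 142 145 145 146 154 142 146 142 1
[... 595 characters left out ...]
227]
 [226 223 222 224 227 229 226 224 222 223 223 228 217 170 151 157 155 149 142 135 114 174 182 179 178 179 177 169 201 220 225 226 223 225]
 [228 223 219 223 225 229 228 224 223 223 224 227 218 167 150 159 157 150 145 137 112 222 196 173 174 177 179 173 169 168 169 166 207 226]
 [227 224 221 223 227 229 228 225 222 224 225 230 202 160 154 157 155 153 151 137 112 197 227 230 233 234 195 168 171 171 176 175 175 168]
 [227 225 222 225 226 231 227 225 222 223 224 230 204 161 153 158 157 154 145 137 116 167 223 228 228 229 231 205 174 172 173 177 179 179]
 [159 162 179 190 188 191 149 132 133 181 191 193 163 144 150 147 146 144 136 128 114 146 144 182 194 194 194 193 195 158 142 150 158 153]]
```

View pics/w4.png

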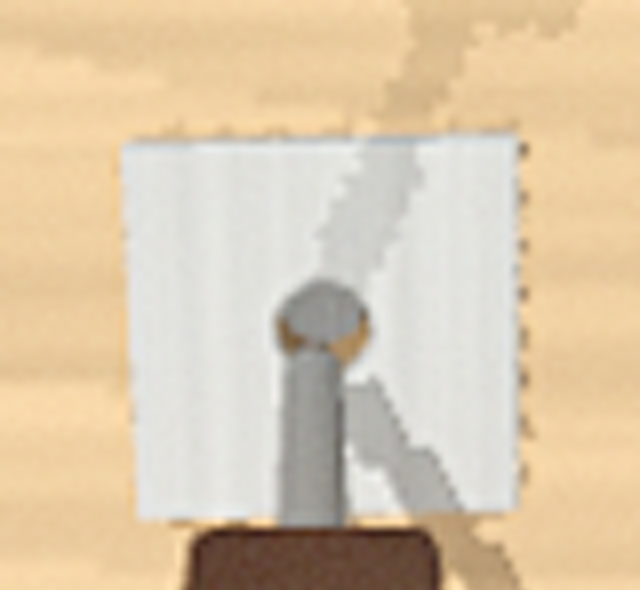

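The hole is centred at px (280.4,200.1) and the shank tip at (279.2,203), as the model predicts apart from about 1 mm sideways. I correct that and feel my way down with force checks.

```bash
cat >> h.py <<'E'
def fz(n=5):
    f=[]
    for _ in range(n): manip.dwell(.02); s=manip.state(); f.append(s["contact_force"])
    return np.mean(f,0),s
E
python3 - <<'E'
from h import *
x,y=.5091,.1093
manip.move_linear([x,y,.240],rate=.05); b,s=fz(8); print("base",b.round(2))
z=.236; hist=[]; contact=None
def step(z,rate=.03):
    manip.move_linear([x,y,z],rate=rate); f,s=fz(4); f=f-b
    hist.append((round(float(s["clock"]),2),round(z-.2315,4),round(float(s["tool_pos"][2]-.2315),4),*f.round(1))); return f
while z>.175:                     # tip depth = z-.1095-.122
    z-=.0015; f=step(z)
    if np.hypot(f[0],f[1])>5 or f[2]>12: print("stop"); break
    if z<.222 and f[2]>2.2:
        f2=fz(6)[0]-b
        if f2[2]>2.2: contact=z; break
print("contact depth",contact and contact-.2315)
[print(h) for h in hist[::3][:]]; print(hist[-3:])
c=cap("top"); cv2.imwrite("pics/t5.png",c["image"])
E
```

```text
base [-0.1   0.02 -0.31]
contact depth -0.03900000000000006
(11.19, 0.003, 0.0028, np.float64(0.1), np.float64(-0.0), np.float64(-0.5))
(12.14, -0.0015, -0.0016, np.float64(0.3), np.float64(0.0), np.float64(-0.2))
(13.09, -0.006, -0.0061, np.float64(0.1), np.float64(-0.2), np.float64(-0.6))
(14.04, -0.0105, -0.0106, np.float64(-0.3), np.float64(-0.3), np.float64(-0.2))
(14.99, -0.015, -0.0151, np.float64(0.3), np.float64(0.3), np.float64(-0.1))
(15.94, -0.0195, -0.0195, np.float64(-0.2), np.float64(-0.0), np.float64(-0.4))
(16.89, -0.024, -0.0241, np.float64(-0.4), np.float64(-0.0), np.float64(-0.4))
(17.84, -0.0285, -0.0286, np.float64(0.4), np.float64(-0.4), np.float64(-0.2))
(18.79, -0.033, -0.0331, np.float64(-0.2), np.float64(-0.4), np.float64(0.1))
(19.74, -0.0375, -0.0376, np.float64(0.3), np.float64(0.1), np.float64(-0.5))
[(19.43, -0.036, -0.0361, np.float64(0.5), np.float64(-0.1), np.float64(-0.2)), (19.74, -0.0375, -0.0376, np.float64(0.3), np.float64(0.1), np.float64(-0.5)), (20.06, -0.039, -0.0386, np.float64(-0.7), np.float64(0.1), np.float64(2.8))]
```

The tip enters freely and meets the pad about 38 mm down. Now I press about 6.5 mm further and watch the tray.

```bash
python3 - <<'E'
from h import *
x,y=.5091,.1093; b=np.array([-.1,.02,-.31]); z=.2315-.039; ref=cv2.imread("pics/t5.png")
def tray():
    c=cap("top"); P=cloud(c); u=np.array([.935,-.354]); r=P[...,:2]-np.array([.533,.0995]); a=r@u; l=r@np.array([.354,.935])
    m=(abs(l)<.05)&(P[...,2]>.05)&(P[...,2]<.08)&(a>.08)&(a<.19); return m.sum(),(a[m].max().round(4) if m.sum() else None),c
print("tray before",tray()[:2])
while z>.2315-.0475:
    z-=.0007; manip.move_linear([x,y,z],rate=.03); f,s=fz(3); f=f-b
    d=s["tool_pos"][2]-.2315; print(round(float(s["clock"]),2),round(z-.2315,4),round(d,4),f.round(1))
    if f[2]>11 or np.hypot(f[0],f[1])>6: print("force stop"); break
    if d<-.0440:
        manip.dwell(.25); n,a,c=tray(); print("tray",n,a)
        if n>25: break
manip.dwell(1.5); n,a,c=tray(); print(n,a); st(); cv2.imwrite("pics/t6.png",c["image"])
E
```

```text
tray before (np.int64(0), None)
20.56 -0.0397 -0.0395 [-0.6 -0.4  3.7]
20.86 -0.0404 -0.0403 [-0.5 -0.4  5.1]
21.16 -0.0411 -0.041 [-0.9 -0.   4.7]
21.46 -0.0418 -0.0417 [-0.4 -0.1  4.8]
21.76 -0.0425 -0.0424 [-0.7 -0.5  5.2]
22.06 -0.0432 -0.0431 [-0.3  0.3  5.8]
22.36 -0.0439 -0.0437 [-0.8 -0.1  6.4]
22.66 -0.0446 -0.0445 [-0.3  0.4  5.6]
tray 1 0.1019
23.26 -0.0453 -0.0452 [-0.4  0.2  6. ]
tray 33 0.1203
79 0.1651
t 25.11 tcp [0.5092 0.1093 0.1863] F [-0.6  -0.06  4.18] w 0.0177
```

The tray face now reads about 68 mm further out. I hold briefly, draw the rod out, go above the block and look.

```bash
python3 - <<'E'
from h import *
manip.dwell(.6)
manip.move_linear([.5091,.1093,.250],rate=.06); st()
manip.move_pose([.4828,-.2758,.215],down(-22.05)); manip.dwell(.2); s=st()
c=cap("wrist"); K=np.array(c["intrinsics"])
def proj(p):
    q=(np.array(p)-c["P"])@c["M"]; s=q[:2]/q[2]; s=s*(1+c["k1"]*(s@s)); return K[:2,:2]@s+K[:2,2]
x,y,z=s["tool_pos"]; print("tip",proj([x,y,z-.1095]),"hole",proj([.4828,-.2758,.085]))
I=c["image"][160:240,240:320]; cv2.imwrite("pics/w7.png",np.hstack([cv2.resize(I,(400,400),interpolation=2),cv2.resize(cv2.imread("pics/t6.png")[100:260,200:360],(400,400),interpolation=2)]))
E
```

```text
t 26.93 tcp [0.5088 0.1092 0.2495] F [-0.06 -0.15  0.05] w 0.0177
t 28.57 tcp [ 0.4833 -0.2748  0.2152] F [ 0.16  0.43 -0.96] w 0.0178
tip [279.89434971 205.1647509 ] hole [279.66356535 199.98021222]
```

View pics/w7.png

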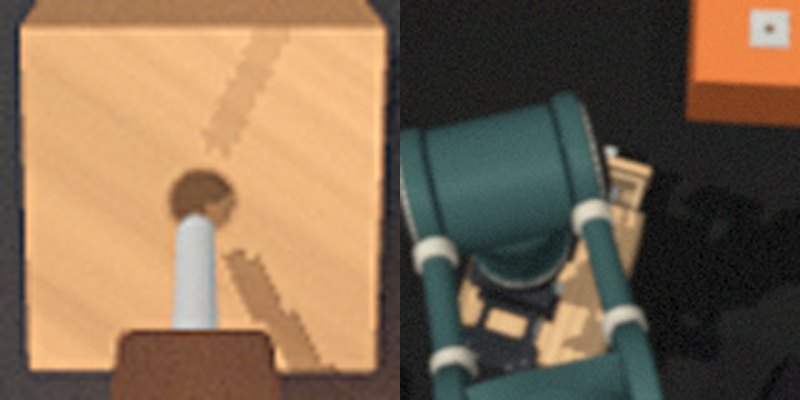

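The left crop shows the block hole centred at px (280.6,200.6), with the tip about 1.4 mm left of it. The right crop shows the tray out, partly hidden by the arm. I shift by 1.1 mm, lower and release.

```bash
python3 - <<'E'
from h import *
x,y=.4838,-.2762
manip.move_linear([x,y,.205],rate=.05); b,_=fz(6)
z=.205; 
while z>.1236:
    z=max(z-(.004 if z>.13 else .001),.1235); manip.move_linear([x,y,z],rate=.06); f,s=fz(2); f=f-b
    if np.linalg.norm(f)>4: print("contact",z,f.round(1)); break
print(f.round(2)); st()
manip.set_gripper(.04); manip.dwell(.3); manip.set_gripper(.088); st()
manip.move_linear([x,y,.25],rate=.12); manip.move_pose([.42,-.2,.32],down(-22.05)); manip.dwell(.3); st()
for n in("top","scene"):
    c=cap(n); cv2.imwrite(f"pics/{n}8.png",c["image"]); P=cloud(c); zz=P[...,2]
    d=np.hypot(P[...,0]-.4835,P[...,1]+.276)
    for k,m in(("rodtop",(d<.04)&(zz>.165)&(zz<.2)),):
        if m.sum(): bb=cv2.minAreaRect(P[m][:,:2].astype(np.float32)); print(n,k,m.sum(),np.round(bb[0],4),np.round(bb[1],4),"ztop",np.percentile(zz[m],[50,95]).round(4))
    u=np.array([.935,-.354]); r=P[...,:2]-np.array([.533,.0995]); a=r@u; l=r@np.array([.354,.935])
    m=(abs(l)<.06)&(zz>.053)&(zz<.08)&(a>.08)&(a<.19); print("tray",m.sum(),a[m].max() if m.sum() else None)
E
python3 -c "
import cv2,numpy as np;cv2.imwrite('pics/f8.png',cv2.resize(np.hstack([cv2.imread('pics/top8.png'),cv2.imread('pics/scene8.png')]),(800,300)))"
```

```text
[ 0.06  0.22 -0.41]
t 36.15 tcp [ 0.4838 -0.2762  0.1235] F [-0.15 -0.85 -1.79] w 0.0177
t 37.79 tcp [ 0.4838 -0.2762  0.1235] F [-0.39 -0.14  0.52] w 0.0878
t 39.85 tcp [ 0.4201 -0.2004  0.3185] F [-0.12  0.97 -0.41] w 0.0879
tray 341 0.16855150751652662
scene rodtop 119 [ 0.4836 -0.2745] [0.0189 0.0193] ztop [0.1781 0.1818]
tray 818 0.1665801415652646
```

View pics/f8.png

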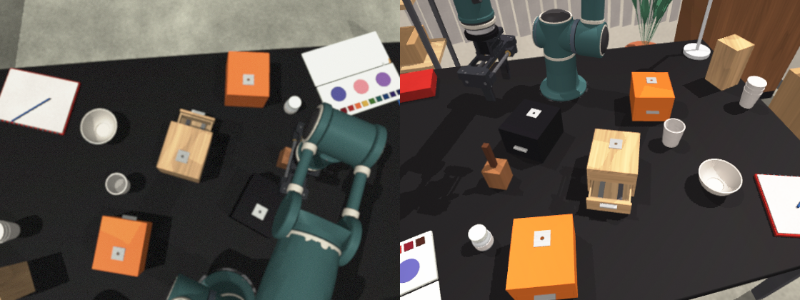

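The rod stands upright and home: in the scene view its top is at the same height as at the start, and its centre is within 1 mm of where it was. The tray is about 70 mm out, and the bowl, cup and jar stand where they were.

```bash
python3 -c "
from h import *
order.close_job(); st()"
```

```text
the job is handed in; nothing more can be done
the job is handed in; nothing more can be done
```

The job is done and handed in at about 40 s of the 64 s allowed; handing in reports no verdict.

**What I did:** I took the rod from its block and lined its tip up with the chest hole from a close wrist view. I lowered it in force-checked steps, met the pad about 38 mm down, and pressed to about 45 mm. The push peaked at about 6.4 N, against the 20 N limit. I kept the latch pressed for about 2.5 s after first seeing the tray move, then drew the rod out, lowered it into its block and let go.

**Last checks:**
- **Tray:** both cameras put it about 70 mm out.
- **Rod:** the scene camera shows it upright and fully home, with its top at the same height as at the start and its centre within 1 mm. The arm hid it from the top camera, so only one view confirms this.
- **Bowl, cup and jar:** they look unmoved in the final picture, but I did not measure them again.
- **Gripper:** it is open and clear of everything.

No check failed. The one disagreement was a sideways offset of about 1 to 1.5 mm between the predicted tip and each hole, which I corrected before both insertions.

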